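# Unlock the bench tension gauge, draw its rod to the set mark and hold

## Robot

A 7-joint arm with a two-finger parallel gripper is mounted at the origin on a cart in front of the work surface, level with it; the furniture and walls round the work are solid. World frame = base frame: x ahead of the robot, y to its left, z up, the work surface at z = 0. Lengths are in m, angles in rad, forces in N, time in s.
With the tool pointing down it reaches from about 0.35 to 0.9 m from the base axis. Payload 7.2 kg.
Tool frame: the origin (TCP) lies at the very end of the fingers, on their centre line; the grasp point (between the pads) lies 19 mm behind it; z points along the fingers, y is the line along which they close (so a half turn about z gives the same grasp; the last joint's range is limited). The gripper opens to 88 mm and grips with 3 to 60 N. Pads are 20 mm wide; open, the fingers measure 115 mm over their backs; the gripper's body (75 mm by 178 mm) begins 61 mm behind the grasp point.
Start: joints at [1.087, 0.411, -0.013, 1.596, 0.006, 1.134, -0.082], TCP at [0.252, -0.572, 0.223] pointing down, gripper open.
Joint ranges: [-2.95, 2.95], [-0.29, 1.99], [-1.47, 1.44], [0.14, 2.54], [-1.03, 4.17], [0.13, 1.85], [-2.86, 2.86]. Speed limits (rad/s): [2.39, 2.39, 3.01, 3.01, 3.14, 3.14, 3.14].

## Interface

Orientations are given as a unit quaternion [w, x, y, z].
In Python, from plant import sensors, viewer, manip gives the robot as it stands.
- The arm moves only by the tool send_rows, never from a script. Its argument "increments" is a list that holds one entry, the list of rows, each a list of 6 numbers: the shift along the tool's x, y, z in cm, then the turn, a rotation vector about the tool's x, y, z in degrees. A call has 1 to 8 rows; each row shifts and turns the commanded pose from where the row before left it, along the tool's axes as they then stand; what a row does not reach is not made up. A row lasts 1/10 s, in which the tool goes at most 50 mm and 8.59 degrees, less where a joint would pass 70% of its speed; a pose out of reach is approached as far as the arm can. A call with a gripper value outside its range is refused whole. "gripper" is the finger opening in cm, from 0 to 8.78, set as the call begins (left out, the last holds). The fingers move at their own pace and stop on an object; "force" is the grip in N (left out, the last holds). Time passes only in rows, so rows that do not move let the fingers close. It gives the time, the measured TCP pose, the force and the opening at its end, in the units of the state.
- sensors.get_obs(): the state, without advancing time (a new reading comes with each control period).
- viewer.get_image(name): name is "side" or "top" or "wrist"; returns the picture (384x512x3 uint8, red, green, blue); there is no depth.
- viewer.calibration(name): a dict with "K" (3x3 intrinsics, pixels), "dist" ([k1, k2, p1, p2, k3] as OpenCV has them; the pictures are not rectified), "extrinsics" (4x4, takes a point from world to camera coordinates). Camera axes: x right, y up, looking along -z (the intrinsics and any distortion apply to the point x, -y, -z); pixel columns grow to the right and rows downward; lengths in m; the calibration is good to about 2 mm. A picture is of the moment at which its call begins: read the wrist's pose just before it. calibration takes no time and is no camera call; for the wrist camera it gives the pose at the moment of the call.
- manip.close_job(): hands the job in, once; it reports no verdict.
The state is a dict: "time": time; "qpos": joint angles; "joint_vel": joint speeds; "joint_efforts": joint torques, N m; "tool_pos": TCP position; "ee_rot": TCP orientation; "contact_force": force on the tool from outside, world axes, zero at the start; "moment": the same for the moment, N m; "finger_gap": finger opening in m.
Only numpy, scipy, OpenCV 4.12 (cv2) and the standard library are available. Lean on these libraries where they do the work, as an engineer would, in place of code of your own. Each camera call takes 0.05 s, during which the arm holds its last target. There are 200 camera calls.

## Task

Get the bench spring tension gauge ready for its reading: back the locking handwheel off anticlockwise (seen from above) by its revolving handle, a little more than one full turn, until it comes to its stop, and only then take the draw rod by its neck behind the black pull knob and draw it out against the spring until its pointer stands over the index line of the set mark on the scale. Come up to the line without running past it, do not shift the set mark or push aside the things lying round the gauge, and finish while still holding the rod steady at the mark.

Things in the scene. Friction and masses are not known exactly. Their poses are not given: they have to be found in the camera images.
- tension_gauge: Bench gauge fixed to the worktop: grey base plate 310 x 130 x 16 mm, level aluminium barrel of 38 mm diameter, axis 75 mm up, in two grey blocks 98 mm high. Origin on the worktop under the barrel's mouth; x runs back along the barrel (rod draws out to -x), y towards the scale, z up. Barrel x = 0 to 180 mm; base x = -133 to 177, y = -59 to 71 mm.
- lock_wheel (a joint): Turn of the locking handwheel, rad: 0 fully locked, grows anticlockwise seen from above, stop at 7.3; starts between 0 and 0.6. Friction 0.05 N m; stays where left. The screw lifts wheel and handle 6 mm a turn. Its tip stands in a groove of the rod: until about 5.5 rad the rod can move only 2 mm.
- wheel_axis (a point): Centre of the handwheel, on its upright axis, at rim height (118 mm above the worktop when locked); 86 mm behind the barrel's mouth (gauge x = +86, y = 0). The dark rim is 96 mm over all and 10 mm thick.
- handle_grip (a point): Grip point on the wheel's upright black revolving handle: on the handle's axis, 43 mm from the wheel's axis, 150 mm above the worktop when locked. Round bar, 22 mm diameter, from 125 to 170 mm above the worktop; it revolves freely on its pin, so a gripper of constant orientation can lead it round.
- draw_rod (a joint): How far the draw rod is out of its home position, m: 0 home, grows outwards (gauge -x), stop at 0.095. A spring pulls it home with about 3 N at 0 and 130 N/m more as it is drawn (9 to 13 N at the marks); it runs back if let go.
- pull_knob: End of the rod: steel neck of 14 mm diameter between a dark collar and a black disc knob (44 mm diameter, 13 mm thick), on the rod's axis, 75 mm up. Rod home: free neck from gauge x = -17 to -58 mm, disc -60 to -74 mm. Origin on the rod's axis over the gauge's origin with the rod home; moves with the rod. Neck and disc swivel about the axis.
- knob_grip (a point): Middle of the neck, on the rod's axis, 75 mm above the worktop (gauge x = -39.5, y = 0 with the rod home): grip here from above, closing across the rod (along gauge y); the disc then stands in front of the fingers.
- pointer_tip (a point): Tip of the dark pointer that the rod carries from its collar out over the scale, 37 mm above the worktop (gauge x = -12, y = 48 mm with the rod home).
- set_mark (a joint): Place of the set mark on its scale, m: equal to the value of draw_rod at which the pointer stands exactly over the mark's line. Differs from run to run, 0.040 to 0.070; it is a stiff sliding fit (4 N) and must be left alone.
- mark_line (a point): Middle of the index line on the set mark, 33.5 mm up, gauge y = 48 mm: a steel rider 12 mm long, 23 mm wide on the light scale rail (16 mm wide, top 28 mm up, gauge x = -125 to -3 mm, a line every 10 mm), with a 13 mm clamp screw on its outer side. Axes as the gauge's; the pointer comes from +x and passes 3.5 mm above.
- stopwatch: Bystander: black stopwatch, 66 x 62 x 18 mm, lying loose beside the gauge; leave it alone. Origin under its middle.
- ball_pen: Bystander: pen, 145 mm long, 12 mm thick, lying loose beside the gauge. Origin under its middle.
- hex_keys: Bystander: hexagon key, 97 x 28 x 5 mm, lying loose beside the gauge. Origin under its middle.
- brass_tee: Bystander: brass tee fitting, 66 x 44 x 22 mm, lying loose beside the gauge. Origin under its middle.
- clamp_ring_2: Bystander: bronze clamp ring, 52 mm diameter, 16 mm high, lying loose beside the gauge. Origin under its middle.

How it is judged:
On the way, in this order (a step that is already met when the one before it is completed fails the run):
1. the locking handwheel is backed off to its stop while the rod is still home (value of joint lock_wheel above 6.9 rad and value of joint draw_rod below 0.006 m), for 0.1 s.
2. the rod is drawn out and held with its pointer at the set mark (x of pointer_tip in the frame of mark_line between -0.005 and 0.005 m and contact force between the fingers and pull_knob above 2 N), for 0.5 s.
At the end, for the whole second after the job is handed in: The gripper's fingers hold the rod's neck or knob (more than 2 N), the pointer stands within 5 mm of the set mark's line along the scale and is at rest (under 10 mm/s), and the handwheel is backed off to within 0.4 rad of its stop (beyond 6.9 rad) (all of step 2 and velocity of joint draw_rod between -0.01 and 0.01 m/s and value of joint lock_wheel above 6.9 rad); the arm keeps its last pose, push and grip.
It fails at once if the rod is drawn more than 10 mm past the set mark (x of pointer_tip in the frame of mark_line below -0.01 m).
It fails at once if the set mark is shifted on its scale by more than 3 mm (distance of mark_line from where it was at the start of the episode above 0.003 m).
It fails at once if a thing lying round the gauge is pushed aside by more than 30 mm (distance of any of stopwatch, ball_pen, hex_keys, brass_tee, clamp_ring_2 from where it was at the start of the episode above 0.03 m).
It also fails if it takes over 61 s, if anything falls off the work surface, if the arm or the gripper's body presses on something with over 40 N, if the wrist force passes 120 N, or if a joint passes its speed limit or range.

## Working session

There is one attempt and no reset: what is moved stays moved. The work goes in short steps, Python scripts to look and compute and a tool call to move; the robot and the scene stay as the last step left them, time stands still between calls to the robot, and variables do not carry over. Pictures are saved under pics/ and viewed, on a budget of 10 in all, crops included, one or two more only if the job needs it, and the job is handed in when it is done.

Besides the shell and the picture viewer there is one more tool, called after "Emit:" as name(argument=value, ...) on one line, values as JSON. send_rows: Moves the arm, as the interface text tells. Its arguments: {"type":"object","properties":{"increments":{"type":"array","items":{"type":"array","items":{"type":"array","items":{"type":"number"}}}},"gripper":{"type":"number"},"force":{"type":"number"}},"required":["increments"]}

```bash
mkdir -p pics; ls
cat > h.py <<'E'
import numpy as np, cv2
from plant import sensors, viewer, manip
def grab(n,name):
    c=viewer.calibration(n); im=viewer.get_image(n); cv2.imwrite('pics/'+name,im[:,:,::-1]); return c,im
def ray(c,uv):
    E=np.array(c['extrinsics']);K=np.array(c['K']);d=np.array(c['dist'],float)
    p=cv2.undistortPoints(np.array([[uv]],float),K,d)[0,0]
    R=E[:3,:3];o=-R.T@E[:3,3]; return o,R.T@np.array([p[0],-p[1],-1])
def atz(c,uv,z):
    o,v=ray(c,uv); return o+v*(z-o[2])/v[2]
def proj(c,P):
    E=np.array(c['extrinsics']);P=np.atleast_2d(P)@E[:3,:3].T+E[:3,3]
    return cv2.projectPoints((P*[1,-1,-1]).reshape(-1,1,3),np.zeros(3),np.zeros(3),np.array(c['K']),np.array(c['dist'],float))[0][:,0]
E
python3 - <<'E'
from h import *
o=sensors.get_obs();print(o)
c,a=grab('top','top0.png');print(c['extrinsics'])
c,b=grab('side','side0.png');print(c['extrinsics'])
E
```

```text
pics
{'time': 0.0, 'qpos': array([ 1.08677725,  0.41190501, -0.01272022,  1.59700648,  0.00562701,
        1.1342768 , -0.08219472]), 'joint_vel': array([ 1.54760104e-03, -1.26640947e-04,  7.10250412e-04,  1.51334796e-03,
        5.53629749e-05,  4.96223241e-04, -1.89731252e-04]), 'joint_efforts': array([-2.13791463e-04, -5.87947905e+01,  6.41671512e-01, -2.91070944e+01,
       -5.37977717e-02,  1.84814050e-02,  1.75608866e-04]), 'tool_pos': array([ 0.25222728, -0.57131916,  0.22182122]), 'ee_rot': array([-7.46898654e-04,  9.78459233e-01,  2.06438663e-01, -2.24626188e-04]), 'contact_force': array([-0.2087795 , -0.87139078,  0.6492847 ]), 'moment': array([-0.02683365, -0.05902687,  0.02059296]), 'finger_gap': 0.0875415060600605}
[[ 0.00246127 -0.99966127  0.02590914  0.04185724]
 [ 0.99693874  0.00447768  0.07805832 -0.52302401]
 [-0.07814789  0.0256377   0.99661207 -0.96735916]
 [ 0.          0.          0.          1.        ]]
[[ 0.99840891  0.05602452 -0.00639517 -0.50865353]
 [-0.03036968  0.62981314  0.77615275 -0.11432262]
 [ 0.04751135 -0.7747236   0.6305125  -0.93654316]
 [ 0.          0.          0.          1.        ]]
```

View pics/top0.png

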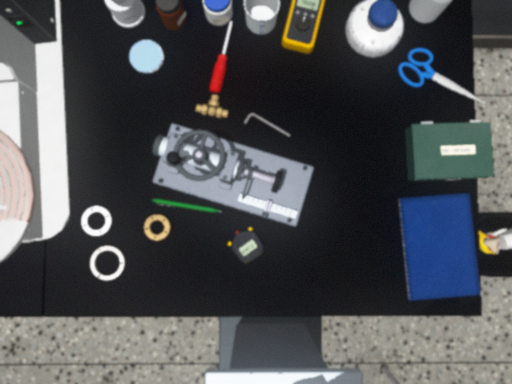

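View pics/side0.png

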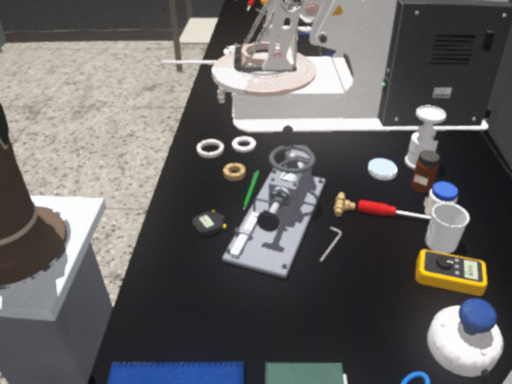

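The top view shows the base plate with corners near (171,124), (153,182), (295,224) and (312,168), the knob at about (279,180) and the handle at about (173,158). The scale is on the near side, and the pen and ring lie left/below. I'll enlarge it.

Run:
```python
import cv2
a=cv2.imread('pics/top0.png')[110:240,140:330]
cv2.imwrite('pics/top0c.png',cv2.resize(a,None,fx=4.2,fy=4.2,interpolation=cv2.INTER_CUBIC))
```

```text
(no output)
```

View pics/top0c.png

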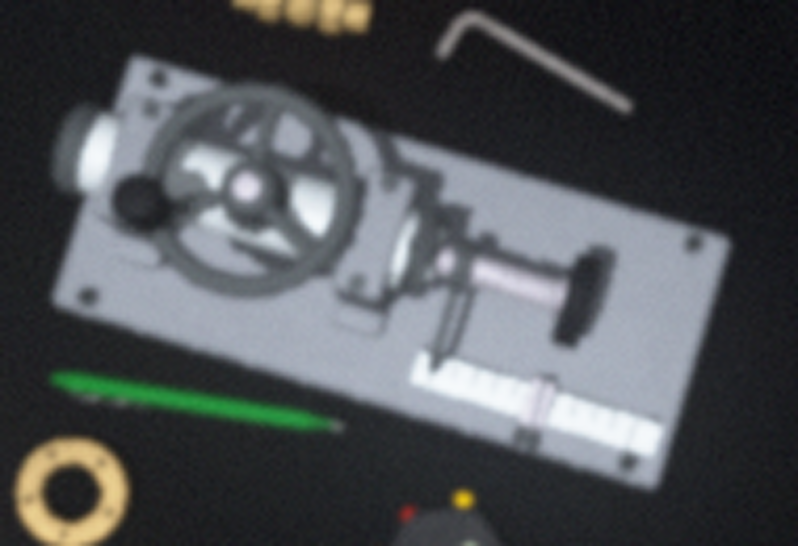

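The enlarged crop shows the plate corners at (133,55), (53,303), (657,490) and (731,240). The hub is at (245,185), the handle top at (140,198), the pointer tip at (435,368) and the rider at (540,398).

```bash
cat > fit.py <<'E'
from h import *
from scipy.optimize import least_squares
c=viewer.calibration('top')
px=lambda u,v:(140+(u+.5)/4.2-.5,110+(v+.5)/4.2-.5)
obs=[((133,55),(.177,-.059,.016)),((53,303),(.177,.071,.016)),((657,490),(-.133,.071,.016)),((731,240),(-.133,-.059,.016)),((435,368),(-.012,.048,.037)),((584,298),(-.067,0,.075))]
W=lambda p,g:np.c_[p[0]+g[:,0]*np.cos(p[2])-g[:,1]*np.sin(p[2]),p[1]+g[:,0]*np.sin(p[2])+g[:,1]*np.cos(p[2]),g[:,2]]
g=np.array([o[1] for o in obs]);m=np.array([px(*o[0]) for o in obs])
r=least_squares(lambda p:(proj(c,W(p,g))-m).ravel(),[.5,0,1.5])
p=r.x;print(p,np.degrees(p[2]),r.fun.reshape(-1,2).round(1))
inv=lambda P:(lambda d:(d[0]*np.cos(p[2])+d[1]*np.sin(p[2]),-d[0]*np.sin(p[2])+d[1]*np.cos(p[2])))((P-np.r_[p[:2],0]))
h=atz(c,px(140,198),.170);print('handle',h,inv(h))
print('wheel rim ctr',inv(atz(c,px(252,190),.118)))
ml=atz(c,px(541,393),.0335);print('mark',ml,inv(ml))
print('handle from wheel', np.linalg.norm(np.array(inv(h))-[.086,0]), np.degrees(np.arctan2(inv(h)[1],inv(h)[0]-.086)))
print('grips world',W(p,np.array([[.086,0,.118],[-.0395,0,.075]])))
print('watch,pen,ring',[atz(c,q,.01) for q in [(247,245),(187,206),(157,227)]])
E
python3 fit.py
```

```text
[0.55078185 0.07986179 1.27666362] 73.14743729100032 [[ 0.  -0.7]
 [-0.5  0.1]
 [ 0.6  0. ]
 [ 1.  -0.7]
 [ 0.1  0.4]
 [-1.2  0.6]]
handle [0.56434674 0.2028663  0.17      ] (np.float64(0.12165454727477383), np.float64(0.022677891693814584))
wheel rim ctr (np.float64(0.08603298850179765), np.float64(0.0001360193601246812))
mark [0.49064469 0.03167632 0.0335    ] (np.float64(-0.06355045396466213), np.float64(0.043585052296362524))
handle from wheel 0.04225557375122798 32.45819054635917
grips world [[0.5757141  0.16216843 0.118     ]
 [0.5393304  0.04205816 0.075     ]]
watch,pen,ring [array([0.40591934, 0.07455022, 0.01      ]), array([0.48534663, 0.19811348, 0.01      ]), array([0.44221333, 0.25857   , 0.01      ])]
```

Emit:
send_rows(increments=[[[0,0,-1,0,0,-8.2],[0,0,-1,0,0,-8.2],[0,0,-1,0,0,-8.2],[0,0,-1,0,0,-8.2],[0,0,-1,0,0,-8.2],[0,0,-1,0,0,-8.2]]])

```text
time: 0.7
tool_pos: [0.2523, -0.5715, 0.2826]
ee_rot: [-0.0, 0.802, 0.597, 0.0]
contact_force: [0.8, 0.8, -0.2]
finger_gap: 0.0877
```

Emit:
send_rows(increments=[[[4.7,0.6,0,0,0,0],[4.7,0.6,0,0,0,0],[4.7,0.6,0,0,0,0],[4.7,0.6,0,0,0,0],[4.7,0.6,0,0,0,0],[4.7,0.6,0,0,0,0],[4.7,0.6,0,0,0,0],[4.7,0.6,0,0,0,0]]])

```text
time: 1.5
tool_pos: [0.4083, -0.2243, 0.2826]
ee_rot: [0.0, 0.804, 0.595, -0.0]
contact_force: [1.0, 0.1, 0.6]
finger_gap: 0.0878
```

Emit:
send_rows(increments=[[[4.7,0.6,0,0,0,0],[4.7,0.6,0,0,0,0],[4.7,0.6,0,0,0,0],[4.7,0.6,0,0,0,0],[4.7,0.6,0,0,0,0],[4.7,0.6,0,0,0,0],[4.7,0.6,0,0,0,0],[0,0,0,0,0,0]]])

```text
time: 2.3
tool_pos: [0.5448, 0.0835, 0.2822]
ee_rot: [-0.002, 0.801, 0.598, 0.001]
contact_force: [1.0, 0.2, 0.4]
finger_gap: 0.0878
```

```bash
cat >> h.py <<'E'
from scipy.spatial.transform import Rotation as Rn
G=np.array([0.55078,0.07986,1.27666])
def g2w(g):
    g=np.atleast_2d(np.array(g,float)); s,c=np.sin(G[2]),np.cos(G[2])
    return np.c_[G[0]+g[:,0]*c-g[:,1]*s,G[1]+g[:,0]*s+g[:,1]*c,g[:,2]]
def w2g(P):
    d=np.array(P)-np.r_[G[:2],0]; s,c=np.sin(G[2]),np.cos(G[2]); return np.array([d[0]*c+d[1]*s,-d[0]*s+d[1]*c,d[2]])
def state():
    o=sensors.get_obs(); R=Rn.from_quat(o['ee_rot'],scalar_first=True).as_matrix()
    print('t',round(o['time'],2),'tcp',o['tool_pos'].round(4),'g',w2g(o['tool_pos']).round(4),'F',o['contact_force'].round(1),'gap',round(o['finger_gap'],4))
    print('toolx ang',np.degrees(np.arctan2(R[1,0],R[0,0])).round(2),'z',R[:,2].round(4)); return o,R
E
python3 - <<'E'
from h import *
state(); c=viewer.calibration('wrist'); E=np.array(c['extrinsics']); print(w2g(-E[:3,:3].T@E[:3,3]))
print(proj(c,g2w([[.1217,.0227,.17],[.086,0,.118],[-.0395,0,.075],[-.0636,.048,.0335],[-.012,.048,.037]])).round(0))
E
```

```text
t 2.3 tcp [0.5448 0.0835 0.2822] g [0.0018 0.0067 0.2822] F [1.  0.2 0.4] gap 0.0878
toolx ang 73.52 z [-3.0e-04  4.2e-03 -1.0e+00]
[0.0750074  0.00673268 0.44462825]
[[240.  34.]
 [268.  86.]
 [266. 199.]
 [229. 207.]
 [228. 169.]]
```

Run:
```python
from h import *
state(); c,a=grab('wrist','w1.png'); np.save('w1.npy',c,allow_pickle=True)
b=a[0:240,150:390,::-1]; cv2.imwrite('pics/w1c.png',cv2.resize(b,None,fx=2.5,fy=2.5,interpolation=cv2.INTER_CUBIC))
```

```text
t 2.3 tcp [0.5448 0.0835 0.2822] g [0.0018 0.0067 0.2822] F [1.  0.2 0.4] gap 0.0878
toolx ang 73.52 z [-3.0e-04  4.2e-03 -1.0e+00]
```

View pics/w1c.png

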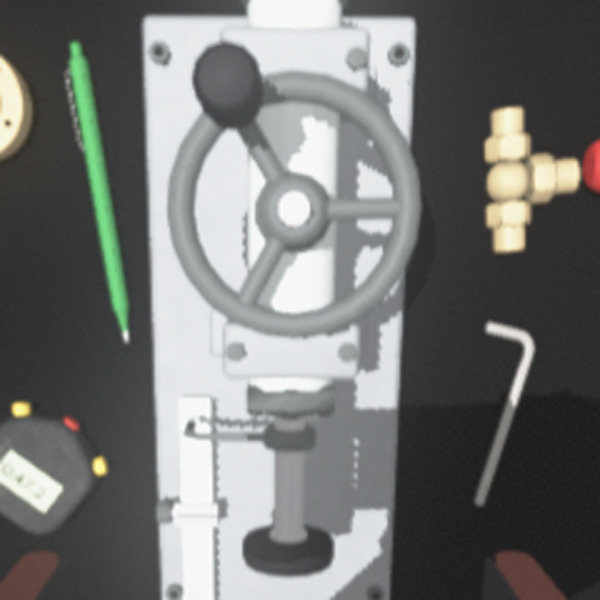

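The wrist view shows the rim centre at crop (294,203), the handle top at about (225,78), the pointer tip at (190,428), the rider line at about (195,512) and the plate's far corners at (144,18) and (414,18).

```bash
cat > fit2.py <<'E'
from h import *
from scipy.optimize import least_squares
c=np.load('w1.npy',allow_pickle=True).item()
px=lambda u,v:(150+(u+.5)/2.5-.5,(v+.5)/2.5-.5)
obs=[((144,18),(.177,.071,.016)),((414,18),(.177,-.059,.016)),((294,203),(.086,0,.118)),((190,428),(-.012,.048,.037)),((288,550),(-.067,0,.075)),((162,598),None),]
obs=[o for o in obs if o[1]]
W=lambda p,g:np.c_[p[0]+g[:,0]*np.cos(p[2])-g[:,1]*np.sin(p[2]),p[1]+g[:,0]*np.sin(p[2])+g[:,1]*np.cos(p[2]),g[:,2]]
g=np.array([o[1] for o in obs]);m=np.array([px(*o[0]) for o in obs])
r=least_squares(lambda p:(proj(c,W(p,g))-m).ravel(),G); 
print(r.x,G,r.fun.reshape(-1,2).round(1))
print('old-G wheel',w2g(atz(c,px(294,203),.118)),'handle',w2g(atz(c,px(225,78),.170)),'mark',w2g(atz(c,px(195,512),.0335)),'ptr',w2g(atz(c,px(190,428),.037)))
E
python3 fit2.py
```

```text
[0.55028725 0.08131398 1.27802972] [0.55078 0.07986 1.27666] [[-1.9 -1.2]
 [ 1.3 -0.6]
 [-0.4  3.5]
 [ 1.3 -2.8]
 [ 0.   0.1]]
old-G wheel [0.0904057  0.00063967 0.118     ] handle [0.12406241 0.02312354 0.17      ] mark [-0.06040602  0.04928966  0.0335    ] ptr [-0.01448885  0.05055451  0.037     ]
```

Emit:
send_rows(increments=[[[4.0,-0.5,2,0,0,0.3],[4.0,-0.5,2,0,0,0],[4.1,-0.6,2,0,0,0],[0,0,2,0,0,0],[0,0,0,0,0,0],[0,0,0,0,0,0]]])

```text
time: 2.95
tool_pos: [0.5649, 0.1945, 0.2026]
ee_rot: [0.0, 0.806, 0.592, -0.001]
contact_force: [0.3, -0.1, -0.7]
finger_gap: 0.0883
```

Run:
```python
from h import *
state(); c=viewer.calibration('wrist')
print(proj(c,g2w([[.1221,.0234,.17],[.086,0,.118]])).round(0))
c,a=grab('wrist','w2.png')
```

```text
t 2.95 tcp [0.5649 0.1945 0.2026] g [0.1138 0.0197 0.2026] F [ 0.3 -0.1 -0.7] gap 0.0883
toolx ang 72.61 z [-9.0e-04 -1.5e-03 -1.0e+00]
[[254. 206.]
 [285. 227.]]
```

View pics/w2.png

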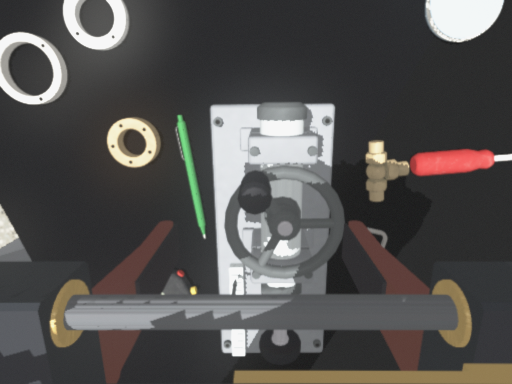

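The rim centre is at (285,221) and the handle spans about rows 170–213 at column 254. The top is ambiguous, so I'll enlarge.

Run:
```python
from h import *
c=viewer.calibration('wrist')
print(proj(c,g2w([[.1221,.0234,.17],[.1221,.0234,.125],[.086,0,.118],[.177,.071,.016],[.177,-.059,.016],[-.133,-.059,.016]])).round(1))
a=cv2.imread('pics/w2.png')[90:290,200:350]
cv2.imwrite('pics/w2c.png',cv2.resize(a,None,fx=3,fy=3,interpolation=cv2.INTER_CUBIC))
```

```text
[[253.1 205.6]
 [254.2 186.6]
 [284.  227.1]
 [209.1 107.8]
 [335.1 106.5]
 [322.8 355. ]]
```

View pics/w2c.png

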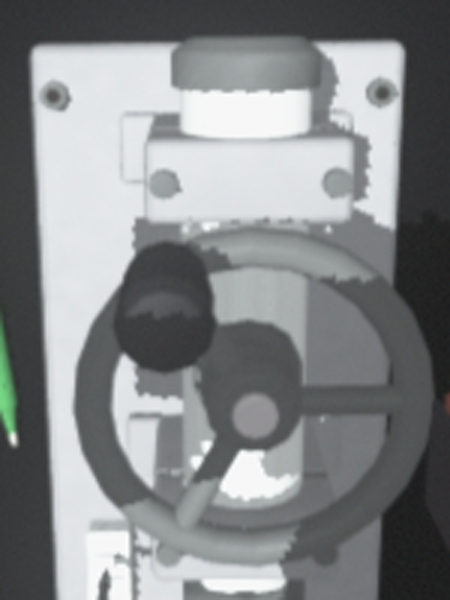

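Emit:
send_rows(increments=[[[0.6,-0.2,0,0,0,-0.5],[0.5,-0.1,1.5,0,0,0],[0,0,1.5,0,0,0],[0,0,1.5,0,0,0],[0,0,1.5,0,0,0],[0,0,0.7,0,0,0],[0,0,0,0,0,0]]])

```text
time: 3.7
tool_pos: [0.5644, 0.2075, 0.1339]
ee_rot: [-0.0, 0.803, 0.596, -0.001]
contact_force: [0.0, -0.8, 0.8]
finger_gap: 0.088
```

```bash
python3 -c "
from h import *
state()"
```

```text
t 3.7 tcp [0.5644 0.2075 0.1339] g [0.1261 0.024  0.1339] F [ 0.  -0.8  0.8] gap 0.088
toolx ang 73.23 z [-2.5e-03 -8.0e-04 -1.0e+00]
```

Emit:
send_rows(increments=[[[0,0,0,0,0,0],[0,0,0,0,0,0],[0,0,0,0,0,0],[0,0,0,0,0,0],[0,0,0,0,0,0],[0,0,0,0,0,0],[0,0,0,0,0,0],[0,0,0,0,0,0]]], gripper=0, force=20)

```text
time: 4.5
tool_pos: [0.5651, 0.208, 0.1356]
ee_rot: [0.0, 0.803, 0.596, -0.0]
contact_force: [-0.3, 0.7, -0.5]
finger_gap: 0.0274
```

```bash
cat > circ.py <<'E'
import sys; from h import *
state()
a0,step,n=float(sys.argv[1]),float(sys.argv[2]),int(sys.argv[3])
a=np.radians(a0+step*np.arange(n+1)); P=43*np.c_[np.cos(a),np.sin(a)]
d=np.diff(P,axis=0)/10
print([[round(x,2),round(-y,2),round(-.6*step/360,3),0,0,0] for x,y in d],a0+step*n)
E
python3 circ.py 33 15 8
```

```text
t 4.5 tcp [0.5651 0.208  0.1356] g [0.1268 0.0234 0.1356] F [-0.3  0.7 -0.5] gap 0.0274
toolx ang 73.22 z [-0. -0. -1.]
[[np.float64(-0.73), np.float64(-0.85), -0.025, 0, 0, 0], [np.float64(-0.93), np.float64(-0.64), -0.025, 0, 0, 0], [np.float64(-1.06), np.float64(-0.37), -0.025, 0, 0, 0], [np.float64(-1.12), np.float64(-0.09), -0.025, 0, 0, 0], [np.float64(-1.1), np.float64(0.2), -0.025, 0, 0, 0], [np.float64(-1.01), np.float64(0.48), -0.025, 0, 0, 0], [np.float64(-0.85), np.float64(0.73), -0.025, 0, 0, 0], [np.float64(-0.64), np.float64(0.93), -0.025, 0, 0, 0]] 153.0
```

Emit:
send_rows(increments=[[[0,0,0,0,0,0],[0,0,0,0,0,0],[0,0,0,0,0,0]]])

```text
time: 4.8
tool_pos: [0.5651, 0.208, 0.1356]
ee_rot: [-0.0, 0.803, 0.596, -0.0]
contact_force: [-0.0, -0.2, -0.6]
finger_gap: 0.0215
```

Emit:
send_rows(increments=[[[-0.73,-0.85,-0.02,0,0,0],[-0.93,-0.64,-0.03,0,0,0],[0,0,0,0,0,0]]])

```text
time: 5.1
tool_pos: [0.5444, 0.1952, 0.1362]
ee_rot: [0.0, 0.803, 0.596, -0.001]
contact_force: [-2.1, 1.1, 1.1]
finger_gap: 0.0212
```

```bash
python3 circ.py 63 15 8
```

```text
t 5.1 tcp [0.5444 0.1952 0.1362] g [0.1086 0.0396 0.1362] F [-2.1  1.1  1.1] gap 0.0212
toolx ang 73.22 z [-0.0012 -0.0012 -1.    ]
[[np.float64(-1.06), np.float64(-0.37), -0.025, 0, 0, 0], [np.float64(-1.12), np.float64(-0.09), -0.025, 0, 0, 0], [np.float64(-1.1), np.float64(0.2), -0.025, 0, 0, 0], [np.float64(-1.01), np.float64(0.48), -0.025, 0, 0, 0], [np.float64(-0.85), np.float64(0.73), -0.025, 0, 0, 0], [np.float64(-0.64), np.float64(0.93), -0.025, 0, 0, 0], [np.float64(-0.37), np.float64(1.06), -0.025, 0, 0, 0], [np.float64(-0.09), np.float64(1.12), -0.025, 0, 0, 0]] 183.0
```

Emit:
send_rows(increments=[[[-1.06,-0.37,-0.02,0,0,0],[-1.12,-0.09,-0.03,0,0,0],[-1.1,0.2,-0.02,0,0,0],[-1.01,0.48,-0.03,0,0,0],[-0.85,0.73,-0.02,0,0,0],[0,0,0,0,0,0]]])

```text
time: 5.7
tool_pos: [0.5417, 0.1411, 0.1374]
ee_rot: [0.001, 0.804, 0.595, -0.0]
contact_force: [-3.5, -3.1, 4.0]
finger_gap: 0.0212
```

```bash
python3 circ.py 138 15 8
```

```text
t 5.7 tcp [0.5417 0.1411 0.1374] g [0.0559 0.0265 0.1374] F [-3.5 -3.1  4. ] gap 0.0212
toolx ang 73.01 z [ 4.0e-04 -2.1e-03 -1.0e+00]
[[np.float64(-0.64), np.float64(0.93), -0.025, 0, 0, 0], [np.float64(-0.37), np.float64(1.06), -0.025, 0, 0, 0], [np.float64(-0.09), np.float64(1.12), -0.025, 0, 0, 0], [np.float64(0.2), np.float64(1.1), -0.025, 0, 0, 0], [np.float64(0.48), np.float64(1.01), -0.025, 0, 0, 0], [np.float64(0.73), np.float64(0.85), -0.025, 0, 0, 0], [np.float64(0.93), np.float64(0.64), -0.025, 0, 0, 0], [np.float64(1.06), np.float64(0.37), -0.025, 0, 0, 0]] 258.0
```

```bash
python3 circ.py 142 15 8 | tail -1
```

```text
[[np.float64(-0.57), np.float64(0.97), -0.025, 0, 0, 0], [np.float64(-0.3), np.float64(1.08), -0.025, 0, 0, 0], [np.float64(-0.01), np.float64(1.12), -0.025, 0, 0, 0], [np.float64(0.28), np.float64(1.09), -0.025, 0, 0, 0], [np.float64(0.55), np.float64(0.98), -0.025, 0, 0, 0], [np.float64(0.79), np.float64(0.8), -0.025, 0, 0, 0], [np.float64(0.97), np.float64(0.57), -0.025, 0, 0, 0], [np.float64(1.08), np.float64(0.3), -0.025, 0, 0, 0]] 262.0
```

Emit:
send_rows(increments=[[[-0.57,0.97,-0.02,0,0,0],[-0.3,1.08,-0.03,0,0,0],[-0.01,1.12,-0.02,0,0,0],[0.28,1.09,-0.03,0,0,0],[0.55,0.98,-0.02,0,0,0],[0.79,0.8,-0.03,0,0,0],[0,0,0,0,0,0]]])

```text
time: 6.4
tool_pos: [0.6033, 0.1345, 0.1391]
ee_rot: [0.001, 0.803, 0.596, 0.002]
contact_force: [5.2, -5.0, 1.3]
finger_gap: 0.021
```

```bash
cat >> circ.py <<'E'
g=w2g(sensors.get_obs()['tool_pos'])-[.0905,0,0];print('r',np.hypot(*g[:2]),'ang',np.degrees(np.arctan2(g[1],g[0]))%360)
E
python3 circ.py 232 15 8
```

```text
t 6.4 tcp [0.6033 0.1345 0.1391] g [ 0.0675 -0.0344  0.1391] F [ 5.2 -5.   1.3] gap 0.021
toolx ang 73.21 z [ 3.7e-03  5.0e-04 -1.0e+00]
[[np.float64(0.97), np.float64(0.57), -0.025, 0, 0, 0], [np.float64(1.08), np.float64(0.3), -0.025, 0, 0, 0], [np.float64(1.12), np.float64(0.01), -0.025, 0, 0, 0], [np.float64(1.09), np.float64(-0.28), -0.025, 0, 0, 0], [np.float64(0.98), np.float64(-0.55), -0.025, 0, 0, 0], [np.float64(0.8), np.float64(-0.79), -0.025, 0, 0, 0], [np.float64(0.57), np.float64(-0.97), -0.025, 0, 0, 0], [np.float64(0.3), np.float64(-1.08), -0.025, 0, 0, 0]] 352.0
r 0.04139330551257873 ang 236.2182719998104
```

```bash
python3 circ.py 236 15 8|sed -n 3p
```

```text
[[np.float64(1.0), np.float64(0.5), -0.025, 0, 0, 0], [np.float64(1.1), np.float64(0.22), -0.025, 0, 0, 0], [np.float64(1.12), np.float64(-0.07), -0.025, 0, 0, 0], [np.float64(1.06), np.float64(-0.36), -0.025, 0, 0, 0], [np.float64(0.94), np.float64(-0.62), -0.025, 0, 0, 0], [np.float64(0.74), np.float64(-0.84), -0.025, 0, 0, 0], [np.float64(0.5), np.float64(-1.0), -0.025, 0, 0, 0], [np.float64(0.22), np.float64(-1.1), -0.025, 0, 0, 0]] 356.0
```

Emit:
send_rows(increments=[[[0.95,0.6,-0.02,0,0,0],[1.1,0.27,-0.03,0,0,0],[1.12,-0.07,-0.02,0,0,0],[1.06,-0.36,-0.03,0,0,0],[0.94,-0.62,-0.02,0,0,0],[0.74,-0.84,-0.03,0,0,0],[0,0,0,0,0,0]]])

```text
time: 7.1
tool_pos: [0.6056, 0.197, 0.1406]
ee_rot: [-0.001, 0.802, 0.598, 0.0]
contact_force: [1.3, 3.0, 3.3]
finger_gap: 0.0214
```

```bash
python3 circ.py 326 15 8
```

```text
t 7.1 tcp [0.6056 0.197  0.1406] g [ 0.128  -0.0185  0.1406] F [1.3 3.  3.3] gap 0.0214
toolx ang 73.45 z [-0.001   0.0018 -1.    ]
[[np.float64(0.5), np.float64(-1.0), -0.025, 0, 0, 0], [np.float64(0.22), np.float64(-1.1), -0.025, 0, 0, 0], [np.float64(-0.07), np.float64(-1.12), -0.025, 0, 0, 0], [np.float64(-0.36), np.float64(-1.06), -0.025, 0, 0, 0], [np.float64(-0.62), np.float64(-0.94), -0.025, 0, 0, 0], [np.float64(-0.84), np.float64(-0.74), -0.025, 0, 0, 0], [np.float64(-1.0), np.float64(-0.5), -0.025, 0, 0, 0], [np.float64(-1.1), np.float64(-0.22), -0.025, 0, 0, 0]] 446.0
r 0.041840563714332445 ang 333.77119160245815
```

```bash
sed -i 's/\[.0905,0,0\]/[.0905,.0015,0]/' circ.py; python3 circ.py 332 15 8|sed -n 3p
```

```text
[[np.float64(0.39), np.float64(-1.05), -0.025, 0, 0, 0], [np.float64(0.11), np.float64(-1.12), -0.025, 0, 0, 0], [np.float64(-0.19), np.float64(-1.11), -0.025, 0, 0, 0], [np.float64(-0.47), np.float64(-1.02), -0.025, 0, 0, 0], [np.float64(-0.71), np.float64(-0.87), -0.025, 0, 0, 0], [np.float64(-0.91), np.float64(-0.65), -0.025, 0, 0, 0], [np.float64(-1.05), np.float64(-0.39), -0.025, 0, 0, 0], [np.float64(-1.12), np.float64(-0.11), -0.025, 0, 0, 0]] 452.0
```

Emit:
send_rows(increments=[[[0.39,-1.05,-0.02,0,0,0],[0.11,-1.12,-0.03,0,0,0],[-0.19,-1.11,-0.02,0,0,0],[-0.47,-1.02,-0.03,0,0,0],[-0.71,-0.87,-0.02,0,0,0],[0,0,0,0,0,0]]])

```text
time: 7.7
tool_pos: [0.5527, 0.2018, 0.1419]
ee_rot: [-0.001, 0.802, 0.597, -0.001]
contact_force: [-4.6, 4.4, 5.2]
finger_gap: 0.0212
```

```bash
python3 circ.py 47 7 8
```

```text
t 7.7 tcp [0.5527 0.2018 0.1419] g [0.1173 0.0335 0.1419] F [-4.6  4.4  5.2] gap 0.0212
toolx ang 73.33 z [-0.0023  0.0014 -1.    ]
[[np.float64(-0.41), np.float64(-0.33), -0.012, 0, 0, 0], [np.float64(-0.44), np.float64(-0.28), -0.012, 0, 0, 0], [np.float64(-0.47), np.float64(-0.23), -0.012, 0, 0, 0], [np.float64(-0.5), np.float64(-0.17), -0.012, 0, 0, 0], [np.float64(-0.51), np.float64(-0.1), -0.012, 0, 0, 0], [np.float64(-0.52), np.float64(-0.04), -0.012, 0, 0, 0], [np.float64(-0.52), np.float64(0.02), -0.012, 0, 0, 0], [np.float64(-0.52), np.float64(0.09), -0.012, 0, 0, 0]] 103.0
r 0.041724447975963745 ang 50.10232861831874
```

Emit:
send_rows(increments=[[[-0.38,-0.38,-0.01,0,0,0],[-0.43,-0.31,-0.01,0,0,0],[-0.47,-0.2,-0.01,0,0,0],[0,0,0,0,0,0]]])

```text
time: 8.1
tool_pos: [0.5456, 0.196, 0.143]
ee_rot: [-0.002, 0.802, 0.597, 0.006]
contact_force: [12.1, 16.5, -8.5]
finger_gap: 0.0212
```

```bash
cat >> circ.py <<'E'
o=sensors.get_obs();F=o['contact_force'];s,c=np.sin(G[2]),np.cos(G[2]);f=np.array([F[0]*c+F[1]*s,-F[0]*s+F[1]*c]);u=g[:2]/np.hypot(*g[:2]);print('Frad',f@u,'Ftan(ccw+)',f@[-u[1],u[0]])
E
python3 circ.py 70 7 4
```

```text
t 8.1 tcp [0.5456 0.196  0.143 ] g [0.1097 0.0386 0.143 ] F [12.1 16.5 -8.5] gap 0.0212
toolx ang 73.35 z [ 0.0073  0.0099 -0.9999]
[[np.float64(-0.5), np.float64(-0.15), -0.012, 0, 0, 0], [np.float64(-0.52), np.float64(-0.09), -0.012, 0, 0, 0], [np.float64(-0.52), np.float64(-0.02), -0.012, 0, 0, 0], [np.float64(-0.52), np.float64(0.04), -0.012, 0, 0, 0]] 98.0
r 0.04174570477245015 ang 62.689943755117774
Frad 2.8101221748104734 Ftan(ccw+) -20.294695560640726
```

The wheel is at its stop: the tangential force is −20 N, against about 1 N of friction. I'll relax, release and rise.

Emit:
send_rows(increments=[[[0.3,0.15,0,0,0,0],[0.2,0.1,0,0,0,0],[0,0,0,0,0,0]]])

```text
time: 8.4
tool_pos: [0.547, 0.1974, 0.1423]
ee_rot: [-0.001, 0.802, 0.597, 0.002]
contact_force: [1.2, 7.6, 1.9]
finger_gap: 0.0215
```

```bash
python3 circ.py 70 7 4
```

```text
t 8.4 tcp [0.547  0.1974 0.1423] g [0.1114 0.0377 0.1423] F [1.2 7.6 1.9] gap 0.0215
toolx ang 73.32 z [ 9.e-04  4.e-03 -1.e+00]
[[np.float64(-0.5), np.float64(-0.15), -0.012, 0, 0, 0], [np.float64(-0.52), np.float64(-0.09), -0.012, 0, 0, 0], [np.float64(-0.52), np.float64(-0.02), -0.012, 0, 0, 0], [np.float64(-0.52), np.float64(0.04), -0.012, 0, 0, 0]] 98.0
r 0.04181545031196831 ang 59.934044798262036
Frad 4.727322410991908 Ftan(ccw+) -6.101984551464581
```

Emit:
send_rows(increments=[[[0,0,0,0,0,0],[0,0,0,0,0,0],[0,0,0,0,0,0],[0,0,-1.5,0,0,0],[0,0,-3,0,0,0],[0,0,-3,0,0,0],[0,0,0,0,0,0]]], gripper=3.8)

```text
time: 9.1
tool_pos: [0.5491, 0.1957, 0.222]
ee_rot: [0.001, 0.803, 0.596, 0.003]
contact_force: [0.2, -0.3, -0.3]
finger_gap: 0.0384
```

Emit:
send_rows(increments=[[[-3.5,0.9,0,0,0,0],[-3.5,0.9,0,0,0,0],[-3.5,0.9,0,0,0,0],[-3.5,0.9,0,0,0,0],[0,0,0,0,0,0]]], gripper=5.5)

```text
time: 9.6
tool_pos: [0.5411, 0.0438, 0.2166]
ee_rot: [0.001, 0.805, 0.593, -0.001]
contact_force: [0.2, -0.4, -0.5]
finger_gap: 0.055
```

Run:
```python
from h import *
state(); c,a=grab('wrist','w3.png'); np.save('w3.npy',c,allow_pickle=True)
print(proj(c,g2w([[-.012,.048,.037],[-.058,.048,.0335],[-.0395,0,.075],[-.06,0,.075],[.086,0,.124]])).round(0))
cv2.imwrite('pics/w3c.png',cv2.resize(a[140:340,170:370,::-1],None,fx=3,fy=3,interpolation=cv2.INTER_CUBIC))
```

```text
t 9.6 tcp [0.5411 0.0438 0.2166] g [-0.0374 -0.0012  0.2166] F [ 0.2 -0.4 -0.5] gap 0.055
toolx ang 72.78 z [-0.001  -0.0033 -1.    ]
[[213. 145.]
 [215. 186.]
 [259. 179.]
 [259. 199.]
 [257.  23.]]
```

View pics/w3c.png

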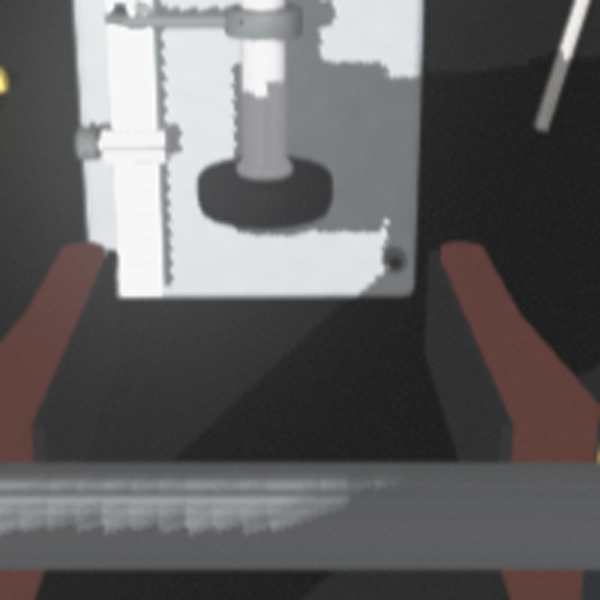

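Pointer tip is at crop (117,16), the rider centre near (133,145), and the neck ends at the disc around row 178. That agrees with the model to about 1–2 mm, so I'll descend on the neck.

Emit:
send_rows(increments=[[[0,-0.25,2,0,0,-0.4],[0,0,3,0,0,0],[0,0,3,0,0,0],[0,0,3,0,0,0],[0,0,2,0,0,0],[0,0,1.5,0,0,0],[0,0,1,0,0,0],[0,0,0,0,0,0]]])

```text
time: 10.45
tool_pos: [0.5384, 0.0514, 0.061]
ee_rot: [-0.001, 0.8, 0.599, -0.001]
contact_force: [0.2, -0.1, -0.1]
finger_gap: 0.055
```

```bash
python3 -c "
from h import *
state()"
```

```text
t 10.45 tcp [0.5384 0.0514 0.061 ] g [-0.0308  0.0036  0.061 ] F [ 0.2 -0.1 -0.1] gap 0.055
toolx ang 73.67 z [-1.5e-03  1.0e-04 -1.0e+00]
```

Emit:
send_rows(increments=[[[-0.8,0.2,0.4,0,0,0.4],[0,0,0,0,0,0],[0,0,0,0,0,0],[0,0,0,0,0,0],[0,0,0,0,0,0],[0,0,0,0,0,0],[0,0,0,0,0,0],[0,0,0,0,0,0]]], gripper=0, force=40)

```text
time: 11.25
tool_pos: [0.5384, 0.0428, 0.0581]
ee_rot: [-0.0, 0.803, 0.596, -0.0]
contact_force: [-2.8, 0.7, 4.7]
finger_gap: 0.0131
```

```bash
python3 -c "
from h import *
state()"
```

```text
t 11.25 tcp [0.5384 0.0428 0.0581] g [-0.0391  0.0011  0.0581] F [-2.8  0.7  4.7] gap 0.0131
toolx ang 73.24 z [-2.e-04 -1.e-04 -1.e+00]
```

Emit:
send_rows(increments=[[[-0.4,0,0,0,0,0],[-0.8,0,0,0,0,0],[-0.8,0,0,0,0,0],[-0.8,0,0,0,0,0],[-0.5,0,0,0,0,0],[-0.2,0,0,0,0,0],[0,0,0,0,0,0],[0,0,0,0,0,0]]])

```text
time: 12.05
tool_pos: [0.5289, 0.0113, 0.0581]
ee_rot: [-0.001, 0.802, 0.597, 0.001]
contact_force: [-0.0, 7.3, 1.9]
finger_gap: 0.0138
```

Run:
```python
from h import *
state(); c,a=grab('wrist','w4.png'); np.save('w4.npy',c,allow_pickle=True)
print(proj(c,g2w([[-.047,.048,.037],[-.060,.048,.0335],[-.0745,0,.075]])).round(0))
cv2.imwrite('pics/w4c.png',cv2.resize(a[60:260,130:330,::-1],None,fx=3,fy=3,interpolation=cv2.INTER_CUBIC))
```

```text
t 12.05 tcp [0.5289 0.0113 0.0581] g [-0.0719  0.0011  0.0581] F [-0.   7.3  1.9] gap 0.0138
toolx ang 73.31 z [ 0.0014  0.0029 -1.    ]
[[179. 184.]
 [181. 204.]
 [262. 259.]]
```

View pics/w4c.png

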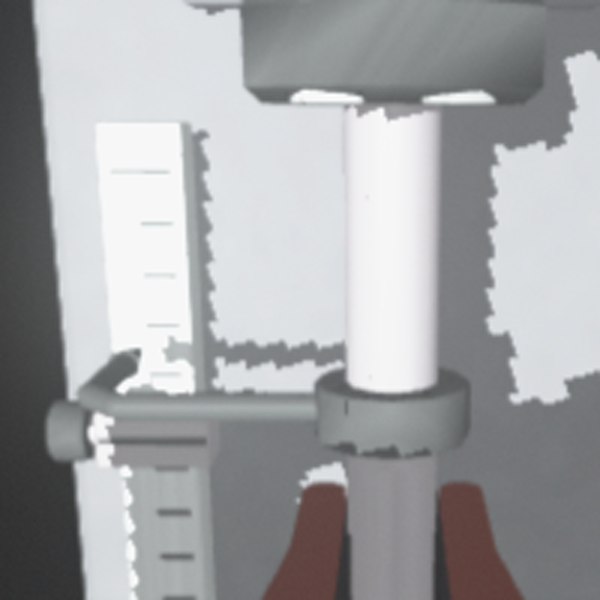

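The wrist view shows the pointer arm dropping to its tip at about crop (138,352), the index line at (155,440), and the scale lines every ~45–50 px. The rod is gripped and drawn about 33 mm.

Run:
```python
from h import *
c=np.load('w4.npy',allow_pickle=True).item()
px=lambda u,v:(130+(u+.5)/3-.5,60+(v+.5)/3-.5)
print('tip',w2g(atz(c,px(138,352),.037)),'line',w2g(atz(c,px(155,440),.0335)))
for v in (171,223,274,325,374,467,512,556,598): print(v,w2g(atz(c,px(165,v),.028)).round(4))
for x in (-.06,-.055,-.05,-.045): print(proj(c,g2w([[x,.048,.037],[x,.048,.0335]])).round(1))
```

```text
tip [-0.04258984  0.04937145  0.037     ] line [-0.06146307  0.04810218  0.0335    ]
171 [-0.0093  0.0442  0.028 ]
223 [-0.0191  0.0448  0.028 ]
274 [-0.029   0.0454  0.028 ]
325 [-0.0392  0.046   0.028 ]
374 [-0.0493  0.0466  0.028 ]
467 [-0.0692  0.0478  0.028 ]
512 [-0.0792  0.0484  0.028 ]
556 [-0.0893  0.049   0.028 ]
598 [-0.0991  0.0495  0.028 ]
[[180.  205.9]
 [181.4 204. ]]
[[179.4 197.7]
 [180.8 196. ]]
[[178.9 189.5]
 [180.3 187.9]]
[[178.3 181.1]
 [179.8 179.6]]
```

Emit:
send_rows(increments=[[[-0.3,0,0,0,0,0],[-0.4,0,0,0,0,0],[-0.4,0,0,0,0,0],[-0.2,0,0,0,0,0],[-0.1,0,0,0,0,0],[0,0,0,0,0,0],[0,0,0,0,0,0]]])

```text
time: 12.8
tool_pos: [0.5251, -0.0013, 0.0581]
ee_rot: [-0.001, 0.802, 0.597, 0.002]
contact_force: [-0.8, 9.4, 0.7]
finger_gap: 0.0129
```

Run:
```python
from h import *
state(); c,a=grab('wrist','w5.png'); np.save('w5.npy',c,allow_pickle=True)
print(proj(c,g2w([[-.0615,.048,.037],[-.0615,.048,.0335]])).round(0))
cv2.imwrite('pics/w5c.png',cv2.resize(a[100:220,130:250,::-1],None,fx=5,fy=5,interpolation=cv2.INTER_CUBIC))
```

```text
t 12.8 tcp [ 0.5251 -0.0013  0.0581] g [-0.0851  0.0011  0.0581] F [-0.8  9.4  0.7] gap 0.0129
toolx ang 73.35 z [ 0.0019  0.0037 -1.    ]
[[179. 187.]
 [180. 185.]]
```

View pics/w5c.png

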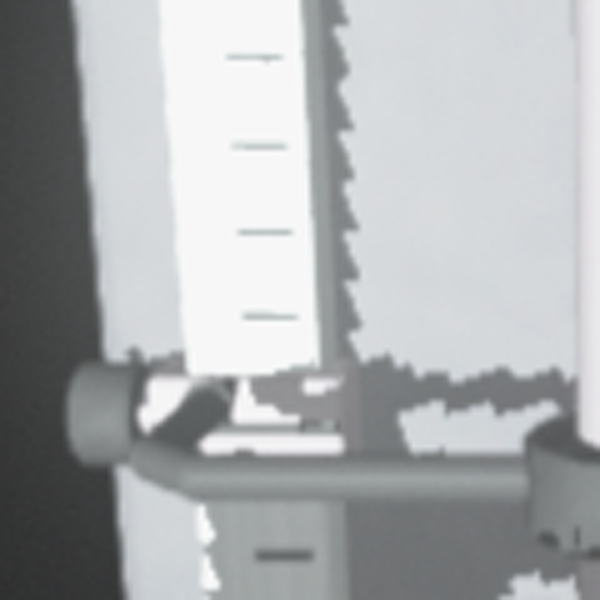

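The tip is now at about crop (235,383), just short of the index line at (290,429).

Run:
```python
from h import *
c=np.load('w5.npy',allow_pickle=True).item()
px=lambda u,v:(130+(u+.5)/5-.5,100+(v+.5)/5-.5)
t=w2g(atz(c,px(235,383),.037));l=w2g(atz(c,px(290,429),.0335));print(t,l,t-l)
```

```text
[-0.05534333  0.04882763  0.037     ] [-0.06170651  0.04363555  0.0335    ] [0.00636318 0.00519208 0.0035    ]
```

Emit:
send_rows(increments=[[[-0.2,0,0,0,0,0],[-0.2,0,0,0,0,0],[-0.15,0,0,0,0,0],[0,0,0,0,0,0],[0,0,0,0,0,0],[0,0,0,0,0,0],[0,0,0,0,0,0]]])

```text
time: 13.55
tool_pos: [0.5235, -0.0063, 0.0581]
ee_rot: [-0.001, 0.802, 0.597, 0.002]
contact_force: [-0.3, 10.4, 1.5]
finger_gap: 0.0131
```

Run:
```python
from h import *
state(); c,a=grab('wrist','w6.png'); np.save('w6.npy',c,allow_pickle=True)
cv2.imwrite('pics/w6c.png',cv2.resize(a[100:220,130:250,::-1],None,fx=5,fy=5,interpolation=cv2.INTER_CUBIC))
```

```text
t 13.55 tcp [ 0.5235 -0.0063  0.0581] g [-0.0904  0.0011  0.0581] F [-0.3 10.4  1.5] gap 0.0131
toolx ang 73.36 z [ 0.0019  0.0039 -1.    ]
```

View pics/w6c.png

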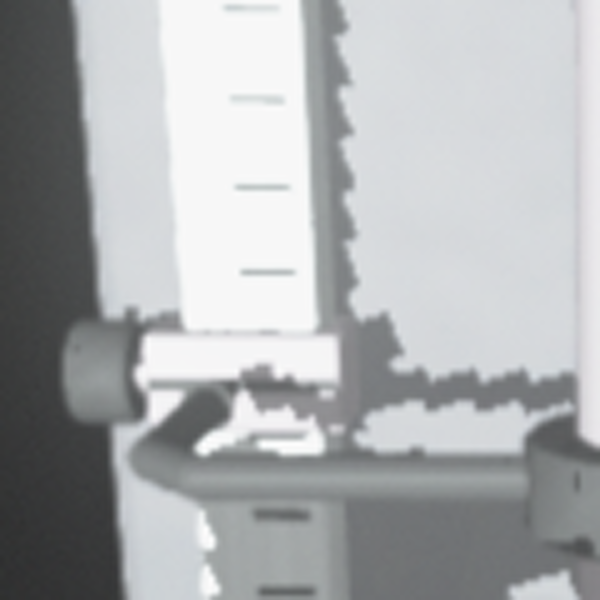

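The tip (233,386) now stands over the index line (row 384). Allowing for parallax it is about 1 mm short, which is inside ±5 mm. I'll hold, check and hand in.

Emit:
send_rows(increments=[[[-0.05,0,0,0,0,0],[0,0,0,0,0,0],[0,0,0,0,0,0],[0,0,0,0,0,0],[0,0,0,0,0,0],[0,0,0,0,0,0],[0,0,0,0,0,0],[0,0,0,0,0,0]]])

```text
time: 14.4
tool_pos: [0.5235, -0.0066, 0.0581]
ee_rot: [-0.001, 0.802, 0.597, 0.002]
contact_force: [0.6, 10.0, 0.8]
finger_gap: 0.0128
```

Run:
```python
from h import *
c=np.load('w6.npy',allow_pickle=True).item()
px=lambda u,v:(130+(u+.5)/5-.5,100+(v+.5)/5-.5)
print((w2g(atz(c,px(233,386),.037))-w2g(atz(c,px(285,384),.0335))).round(4))
o,_=state(); print(np.abs(o['joint_vel']).max())
print(manip.close_job())
```

```text
[0.0006 0.0052 0.0035]
t 14.4 tcp [ 0.5235 -0.0066  0.0581] g [-0.0906  0.0011  0.0581] F [ 0.6 10.   0.8] gap 0.0128
toolx ang 73.37 z [ 0.0021  0.0042 -1.    ]
0.0025574113855108102
the job is handed in; nothing more can be done
None
```

I backed the handwheel off by its handle until it hit its stop, then drew the rod out by its neck to the set mark. I handed the job in at 14.4 s while still holding the rod; it reported no verdict.

- **Handwheel:** I led the handle round about 392°. It then pushed back with about 20 N, against roughly 1 N of friction, so I took that as the stop. I released it without turning it back, but I have no direct reading of the joint.
- **Rod:** It is held with a 40 N grip at about 10 N pull, close to what the spring should give at roughly 50 mm. The arm was at rest at hand-in.
- **Pointer:** The last picture put it 0.6 mm short of the index line. I then moved it about 0.3 mm closer and took no picture after that.
- **Surroundings:** The tool felt no contact with the loose items. I did not take a last overview picture to confirm they stayed put.
- **Disagreements:** The top and wrist cameras differed by up to about 5 mm on the wheel's position and the mark's setting. I went by wrist close-ups for the mark; the scale's 10 mm lines agreed with those to about 0.2 mm. The gripper moved about 2 mm further than the pointer did, probably the neck slipping a little in the grip.

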